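# Shut and bolt the sprung key box

## Task

Shut the small grey key box and bolt it: swing its open lid down, press the lid against its springy buffers until the brass bolt lines up with the slot in the steel keeper plate on the box's left side, and push the bolt fully home through the slot so that the lid stays held down when you let go. How far the lid must be pressed differs each time and has to be found by feel; leave the other things on the bench where they are.

Things in the scene. Friction and masses are not known exactly. Their poses are not given: they have to be found in the camera images.
- key_box: Grey steel box screwed to the bench, 160 (x) x 180 (y) x 70 mm high without its lid. Origin: centre of its underside. Its x axis points from its front (the lid's free edge, robot's side) to the back (the hinge), its y axis to its left side, where the keeper is; z up.
- keeper_range (a point): Keeper: upright steel plate on the box's left side, 44 (x) x 10 mm (y), with a slot 18 wide x 12.4 mm high for the rod. This point is fixed to the box, in the plate's mid-plane, 93 mm above the bench: the slot's centre lies straight above or below it by up to 7 mm, hand-set and not given. The plate is solid 20 mm above and below the slot: at any other height the rod stops at its face.
- lid_hinge (a point): Point on the lid's hinge axis at the middle of the box's width, level with the rim (70 mm above the bench, x = 83 mm in the box's frame). The hinge axis runs along the box's y. The lid is a plate 166 mm long, 180 wide, 6 thick, whose underside starts at this point.
- lid (a joint): Lid angle, rad: 0 = fully pressed down, grows as it opens. Starts open at 0.45 to 0.8 and stays where it is left (stiff hinge, 1 to 3 N). Below about 0.13 it lies on two springy buffers near its front edge that lift it back to 0.13 to 0.18 when let go; pressing it at the bolt from 0.13 to 0 takes about 4 N rising to 14 N.
- lid_middle (a point): Point on the lid's upper face, 80 mm from the hinge axis, in the middle of its width; a good flat place to press. Its axes are the lid's, which tilts with it.
- bolt (a joint): How far the bolt has slid towards the keeper (to the lid's +y), m: 0 = fully drawn back, 0.032 = fully home (end stop). Starts at 0 to 0.004. At 0.012 the rod's tip meets the keeper's near face, at 0.022 it comes out of the far face. It slides stiffly (1.5 N) and stays where it is left.
- thumb_post (a point): Centre of the bolt's upright red thumb post, 20 (x) x 14 (y) x 34 mm high, 130 mm from the hinge. It stands on the brass carriage, 28 (x) x 62 (y) mm, whose flat top lies 16 mm below this point and reaches 31 mm to either side along y: fingers beside the post can press bolt and lid down there. Axes are the lid's; +y is the way the bolt goes home.
- rod_tip (a point): End of the bolt's square brass rod (10 x 10 mm, along y, flat end), on its axis, 15 mm above the lid's underside, 130 mm from the hinge, 22 mm below the thumb post's centre. With the lid resting on its buffers the axis is about 102 to 108 mm above the bench; with the lid fully pressed down 85 mm.
- padlock: Brass padlock standing to the right of the box, 18 x 40 x 72 mm; bystander, origin under its centre.
- oiler: White oil bottle with red nozzle standing to the left of the box, 49 mm diameter, 152 mm high; bystander, origin under its centre.
- marker: Cream marker pen with a red cap lying in front of the box, 122 mm long; bystander.
- tape_roll: Blue roll of tape lying to the left, 64 mm diameter, 19 mm high; bystander.
- spanner: Steel spanner lying to the right, 147 mm long; bystander.
- pliers: Blue and yellow pliers lying front left, 144 mm long; bystander.

How it is judged:
By the outcome, as a careful person would: the job done as asked, in the order asked, and still so for the second after the job is handed in, with the robot touching nothing.
It also fails if it takes over 67 s, if anything falls off the work surface, if the arm or the gripper's body presses on something with over 40 N, if the wrist force passes 120 N, or if a joint passes its speed limit or range.

## Robot

A 6-joint arm with a two-finger parallel gripper is mounted at the origin on a cart in front of the work surface, level with it; the furniture and walls round the work are solid. World frame = base frame: x ahead of the robot, y to its left, z up, the work surface at z = 0. Lengths are in m, angles in rad, forces in N, time in s.
With the tool pointing down it reaches from about 0.4 to 0.825 m from the base axis. Payload 7 kg.
Tool frame: the origin (TCP) lies midway between the tips of the shut fingers; the grasp point (between the pads) lies hold_point_z behind it (hold_point_z is the distance from the TCP to the grasp point, in m); z points along the fingers, y is the line along which they close (so a half turn about z gives the same grasp; the last joint's range is limited). The gripper opens to 88 mm and grips with 3 to 60 N. Pads are 19 mm wide; open, the fingers measure 130 mm over their backs; the gripper's body (78 mm by 193 mm) begins 47 mm behind the grasp point.
Start: joints at [1.411, 0.359, 0.012, 0, -1.224, -0.288], TCP at [0.292, 0.608, 0.227] pointing down, gripper open.
Joint ranges: [-3.07, 3.07], [-1.43, 2.12], [-1.02, 1.25], [-3.03, 1.67], [-3.05, -0], [-3.03, 3.03]. Speed limits (rad/s): [2.39, 2.39, 3.01, 3.14, 3.14, 3.14].

## Interface

Orientations are given as [roll, pitch, yaw] about the fixed x, y, z axes, in that order (R = Rz(yaw) Ry(pitch) Rx(roll)).
In Python, from station import * gives the robot as it stands.
- The arm moves only by the tool apply_moves, never from a script. Its argument "steps" is a list of rows, each an object with "translation": the shift along the world's x, y, z scaled (see below), a list of three; "rotation": the turn, a rotation vector about the world's x, y, z scaled (see below), a list of three. A call has exactly 10 rows; each row is the pose to reach, as a shift and turn from the pose commanded when the call began; what a row does not reach only later rows make up. The controller multiplies each number of a shift by 250 mm and each number of a turn by 30 degrees. A row lasts 1/12 s, in which the tool goes at most 41.7 mm and 7.16 degrees, less where a joint would pass 70% of its speed; a pose out of reach is approached as far as the arm can. A call with a number of a shift or a turn outside -1 to 1 is refused whole. A call with a gripper value outside its range is refused whole. "jaw" is the closure, from -1 (fully open) to 1 (shut), so that 0 is half open, set as the call begins (left out, the last holds). The fingers move at their own pace and stop on an object; "newtons" is the grip in N (left out, the last holds). Time passes only in rows, so rows that repeat a pose let the fingers close, or fill a call up. It gives the time, the measured TCP pose, the force, the opening and the grip force at its end, in the units of the state.
- get_state(): the state, without advancing time (a new reading comes with each control period).
- grab_frame(name): name is "side" or "top" or "wrist"; returns the picture (420x560x3 uint8, blue, green, red); there is no depth.
- camera_model(name): a dict with "fx", "fy", "cx", "cy" (pixels), "xyz" and "rotation" of the camera in the world. Camera axes: x right, y down, z forward; pixel columns grow to the right and rows downward; lengths in m; the calibration is good to about 2 mm. The wrist camera is an equidistant fisheye: a pixel r from the principal point sees the ray r / f radians off the axis. A picture is of the moment at which its call begins: read the wrist's pose just before it. camera_model takes no time and is no camera call; for the wrist camera it gives the pose at the moment of the call.
- job_done(): hands the job in; it is judged then, once.
The state is a dict: "t": time; "q": joint angles; "qd": joint speeds; "joint_efforts": joint torques, N m; "eef_pos": TCP position; "ee_rot": TCP orientation; "force": force on the tool from outside, world axes, zero at the start; "moment": the same for the moment, N m; "width": finger opening in m; "gripper_force": force on a finger pad.
Only numpy, scipy, OpenCV 4.12 (cv2) and the standard library are available. Lean on these libraries where they do the work, as an engineer would, in place of code of your own. Each camera call takes 0.05 s, during which the arm holds its last target. There are 200 camera calls.

## Working session

There is one attempt and no reset: what is moved stays moved. The work goes in short steps, Python scripts to look and compute and a tool call to move; the robot and the scene stay as the last step left them, time stands still between calls to the robot, and variables do not carry over. Pictures are saved under pics/ and viewed, at most 10 in all, crops included, and the job is handed in when it is done.

Besides the shell and the picture viewer there is one more tool, called after "Request:" as name(argument=value, ...) on one line, values as JSON. apply_moves: Moves the arm, as the interface text tells. Shifts and turns lie within -1 to 1; 1 stands for 250 mm of shift or 30 degrees of turn. Its arguments: {"type":"object","properties":{"steps":{"type":"array"},"jaw":{"type":"number"},"newtons":{"type":"number"}},"required":["steps"]}

```bash
mkdir -p pics; ls; python3 - <<'E'
from station import *
import cv2
s=get_state();print(s)
for n in("side","top"):
    m=camera_model(n);print(n,m)
    cv2.imwrite(f"pics/{n}0.png",cv2.resize(grab_frame(n),(800,600),interpolation=cv2.INTER_CUBIC))
E
```

```text
pics
{'t': 0.0, 'q': array([ 1.41110054e+00,  3.59373660e-01,  1.10580537e-02, -3.56631136e-04,
       -1.22412418e+00, -2.88088485e-01]), 'qd': array([-0.00068895,  0.00037012,  0.00084832, -0.00111824,  0.0012142 ,
       -0.00037426]), 'joint_efforts': array([-1.11808067e-04, -5.82728577e+01,  2.93045461e+01,  6.99710771e+00,
        6.76569500e-03, -1.66954387e-04]), 'eef_pos': array([0.29206974, 0.60798303, 0.22562974]), 'ee_rot': array([ 3.13992166e+00, -1.45545396e-04, -4.47905597e-01]), 'force': array([-1.44779313, -0.7852736 ,  1.05931843]), 'moment': array([ 0.02382081, -0.0023612 , -0.02589595]), 'gripper_force': 0.0, 'width': 0.0875929187478008}
side {'fx': 413.65914558006887, 'fy': 413.65914558006887, 'cx': 278.0354655307746, 'cy': 206.851632107011, 'xyz': array([ 0.09935674, -0.95899036,  0.5649184 ]), 'rotation': array([-2.01506085,  0.00354942, -0.44847804])}
top {'fx': 493.29616150870964, 'fy': 493.29616150870964, 'cx': 283.3106577319431, 'cy': 208.2888821799301, 'xyz': array([ 0.42273961, -0.05180249,  1.45610575]), 'rotation': array([-3.06706564e+00,  1.88412705e-03, -1.54508100e+00])}
```

View pics/side0.png

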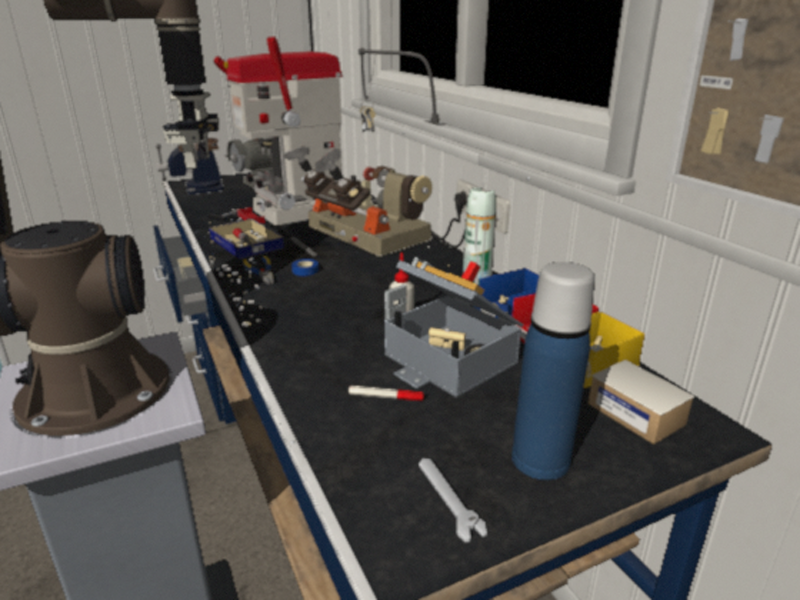

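View pics/top0.png

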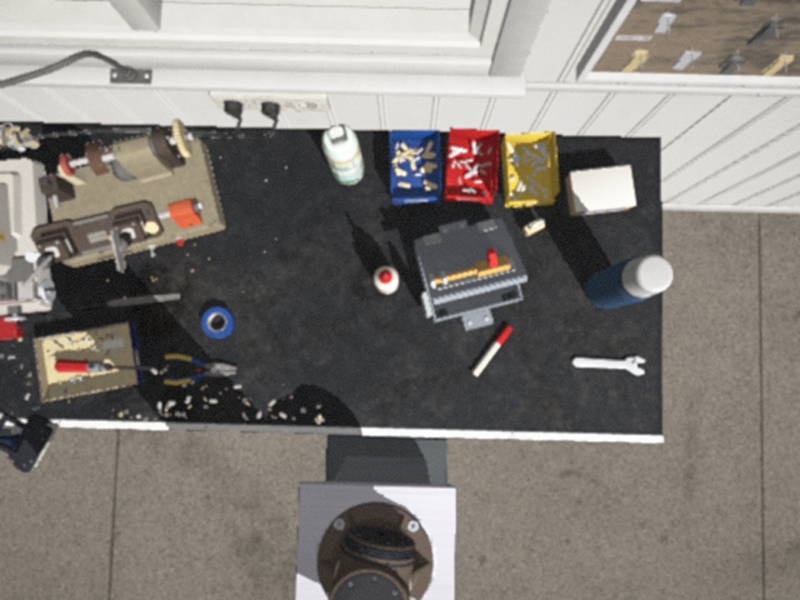

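The box is at about (470,275) in the top view, slightly turned, with its lid open. The oiler is at (386,280) and the marker lies in front. I'll enlarge both views around the box.

```bash
python3 - <<'E'
import cv2
from station import *
a=grab_frame("top");c=a[145:240,265:390];cv2.imwrite("pics/tc.png",cv2.resize(c,None,fx=6,fy=6,interpolation=cv2.INTER_CUBIC))
a=grab_frame("side");c=a[165:285,255:385];cv2.imwrite("pics/sc.png",cv2.resize(c,None,fx=5,fy=5,interpolation=cv2.INTER_CUBIC))
E
```

```text
(no output)
```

View pics/tc.png

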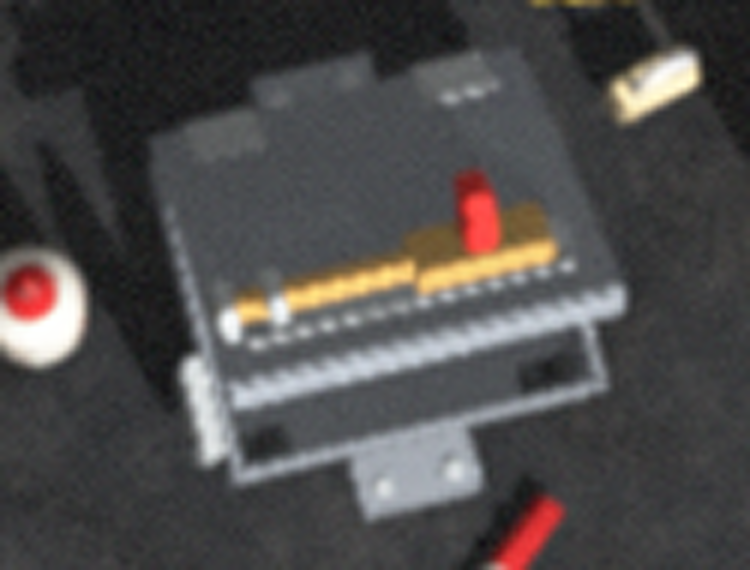

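View pics/sc.png

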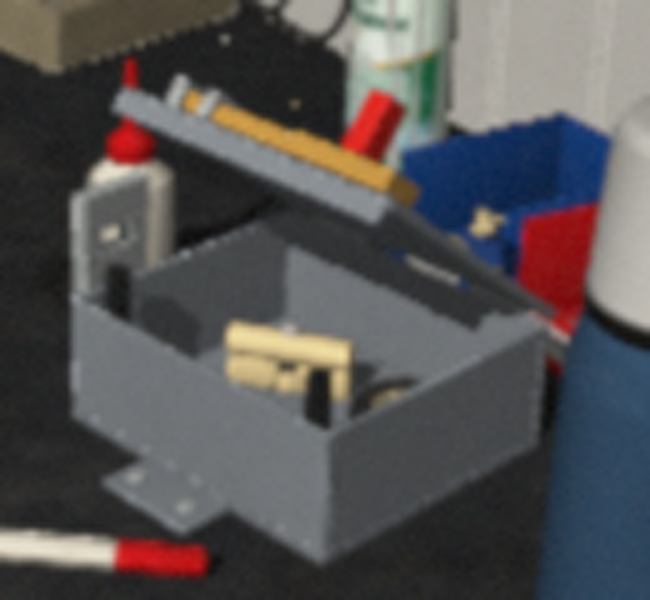

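The crops give the rim corners, the lid's front edge and hinge corners, the post and the slot at (113,233) in the side crop. I'll fit the box pose and lid angle to these.

```bash
cat > fit.py <<'E'
import numpy as np, cv2
from scipy.optimize import least_squares
from scipy.spatial.transform import Rotation as R
from station import *
def proj(n,P):
    m=camera_model(n); Rc=R.from_rotvec(m["rotation"]).as_matrix()
    c=(np.atleast_2d(P)-m["xyz"])@Rc
    return np.c_[m["fx"]*c[:,0]/c[:,2]+m["cx"], m["fy"]*c[:,1]/c[:,2]+m["cy"]]
def lidpt(r,y,h,th):  # r from hinge, h above underside -> box frame
    return [.083-r*np.cos(th)+h*np.sin(th), y, .07+r*np.sin(th)+h*np.cos(th)]
def world(b,P): return R.from_euler('z',b[2]).apply(P)+[b[0],b[1],0]
E
python3 - <<'E'
from fit import *
T=lambda x,y:(265+(x+.5)/6-.5,145+(y+.5)/6-.5)
S=lambda x,y:(255+(x+.5)/5-.5,165+(y+.5)/5-.5)
def model(p):
    b=p[:3];th=p[3];yp=p[4]
    t=[[-.08,.09,.07],[-.08,-.09,.07],lidpt(.166,.09,0,th),lidpt(.166,-.09,0,th),lidpt(0,.09,.006,th),lidpt(0,-.09,.006,th),lidpt(.13,yp,.054,th)]
    s=[[-.08,-.09,.07],[-.08,.09,.07],[-.08,-.09,0],[-.08,.09,0],lidpt(.166,-.09,0,th),lidpt(.166,.09,0,th)]
    return np.r_[proj("top",world(b,t)),proj("side",world(b,s))]
obs=np.array([T(237,482),T(605,383),T(240,405),T(622,312),T(152,140),T(520,55),T(473,180)]+[S(325,437),S(72,298),S(323,560),S(75,415),S(382,224),S(115,110)])
r=least_squares(lambda p:(model(p)-obs).ravel(),[.6,-.15,.1,.6,-.03],loss='soft_l1')
print(r.x.round(4));print((model(r.x)-obs).round(1))
# slot height: ray from side for keeper at y~.1
b=r.x[:3]
f=least_squares(lambda q:(proj("side",world(b,[[q[0],.1,q[1]]]))-S(113,233)).ravel(),[-.047,.093]);print("slot x,z",f.x)
print("postbase",world(b,lidpt(.13,r.x[4],.02,r.x[3])))
print("lid front press pts")
for th in (r.x[3],.5,.4,.3,.2,.15,.1): print(round(th,2),world(b,lidpt(.153,0,.006,th)).round(4),world(b,lidpt(.13,r.x[4],.021,th)).round(4))
import station;print([ (k,v) for k,v in vars(station).items() if 'hold' in k.lower()])
E
```

```text
[ 2.1144  0.3619  0.4933  1.0588 -1.0239]
[[-4.120e+01 -2.757e+02]
 [-9.380e+01 -2.107e+02]
 [ 8.000e-01 -2.701e+02]
 [-5.630e+01 -2.049e+02]
 [-8.000e-01 -2.299e+02]
 [-5.520e+01 -1.689e+02]
 [-7.000e-01  1.000e-01]
 [ 2.838e+02  6.200e+00]
 [ 2.932e+02  1.200e+01]
 [ 2.746e+02 -6.000e+00]
 [ 2.841e+02  6.000e-01]
 [ 2.962e+02  2.010e+01]
 [ 3.070e+02  2.240e+01]]
slot x,z [-2.05135546  0.3529642 ]
postbase [ 2.6315764  -0.52245667  0.19312876]
lid front press pts
1.06 [2.126  0.3682 0.2063] [ 2.6323 -0.522   0.1936]
0.5 [2.0717 0.339  0.1486] [ 2.5807 -0.5498  0.1508]
0.4 [2.0654 0.3356 0.1351] [ 2.5741 -0.5534  0.14  ]
0.3 [2.0603 0.3329 0.1209] [ 2.5684 -0.5564  0.1285]
0.2 [2.0564 0.3308 0.1063] [ 2.5638 -0.5589  0.1164]
0.15 [2.055  0.33   0.0988] [ 2.5619 -0.5599  0.1102]
0.1 [2.0539 0.3294 0.0912] [ 2.5602 -0.5608  0.1039]
[('hold_point_z', 0.0188)]
```

```bash
sed -i 's/R.from_rotvec(m\["rotation"\])/R.from_euler("xyz",m["rotation"])/' fit.py
python3 - <<'E'
from fit import *
T=lambda x,y:(265+(x+.5)/6-.5,145+(y+.5)/6-.5)
S=lambda x,y:(255+(x+.5)/5-.5,165+(y+.5)/5-.5)
def model(p):
    b=p[:3];th=p[3];yp=p[4]
    t=[[-.08,.09,.07],[-.08,-.09,.07],lidpt(.166,.09,0,th),lidpt(.166,-.09,0,th),lidpt(0,.09,.006,th),lidpt(0,-.09,.006,th),lidpt(.13,yp,.054,th)]
    s=[[-.08,-.09,.07],[-.08,.09,.07],[-.08,-.09,0],[-.08,.09,0],lidpt(.166,-.09,0,th),lidpt(.166,.09,0,th)]
    return np.r_[proj("top",world(b,t)),proj("side",world(b,s))]
obs=np.array([T(237,482),T(605,383),T(240,405),T(622,312),T(152,140),T(520,55),T(473,180)]+[S(325,437),S(72,298),S(323,560),S(75,415),S(382,224),S(115,110)])
r=least_squares(lambda p:(model(p)-obs).ravel(),[.6,-.15,.1,.6,-.03],loss='soft_l1')
print(r.x.round(4));print((model(r.x)-obs).round(1))
b=r.x[:3]
f=least_squares(lambda q:(proj("side",world(b,[[q[0],.1,q[1]]]))-S(113,233)).ravel(),[-.047,.093]);print("slot x,z",f.x)
for th in (r.x[3],.5,.4,.3,.2,.15,.1): print(round(th,2),world(b,lidpt(.153,0,.006,th)).round(4),world(b,lidpt(.13,r.x[4],.021,th)).round(4))
E
```

```text
[ 0.5832 -0.1706  0.2701  0.6322 -0.0341]
[[-0.3 -0.5]
 [ 0.3  0.6]
 [-2.  -0. ]
 [ 0.9 -1.1]
 [-0.5 -0.7]
 [-0.2 -1.8]
 [ 0.2  2.5]
 [ 0.5  0.4]
 [-0.2  0.2]
 [-0.3  1.4]
 [-0.4  0.4]
 [ 0.   0.2]
 [-0.4 -0.5]]
slot x,z [-0.0428162   0.09196266]
0.63 [ 0.5477 -0.1805  0.1652] [ 0.5832 -0.206   0.1638]
0.5 [ 0.5366 -0.1835  0.1486] [ 0.5721 -0.2091  0.1508]
0.4 [ 0.5297 -0.1855  0.1351] [ 0.5648 -0.2111  0.14  ]
0.3 [ 0.5241 -0.187   0.1209] [ 0.5586 -0.2128  0.1285]
0.2 [ 0.5199 -0.1882  0.1063] [ 0.5536 -0.2142  0.1164]
0.15 [ 0.5183 -0.1886  0.0988] [ 0.5515 -0.2148  0.1102]
0.1 [ 0.5171 -0.1889  0.0912] [ 0.5497 -0.2153  0.1039]
```

Good fit: box at (0.583, -0.171), yaw 0.27, lid at 0.63 rad, slot roughly at z = 0.092. Next I'll move above the lid's front strip with the fingers shut, turning the tool by a half-turn-equivalent.

Request:
apply_moves(steps=[{"translation":[0.02,-0.06,0],"rotation":[0,0,-0.09]},{"translation":[0.04,-0.12,0],"rotation":[0,0,-0.18]},{"translation":[0.06,-0.18,0],"rotation":[0,0,-0.27]},{"translation":[0.08,-0.25,0],"rotation":[0,0,-0.37]},{"translation":[0.1,-0.31,0],"rotation":[0,0,-0.46]},{"translation":[0.12,-0.37,0],"rotation":[0,0,-0.55]},{"translation":[0.14,-0.43,0],"rotation":[0,0,-0.64]},{"translation":[0.16,-0.49,0],"rotation":[0,0,-0.74]},{"translation":[0.18,-0.55,0],"rotation":[0,0,-0.83]},{"translation":[0.206,-0.618,0],"rotation":[0,0,-0.926]}], jaw=1, newtons=5)

```text
t: 1.03
eef_pos: [0.3438, 0.4533, 0.2264]
ee_rot: [3.141, -0.0, -0.935]
force: [-0.6, -0.2, -0.0]
width: 0.0268
gripper_force: 0.0
```

```bash
python3 -c "
from station import *
s=get_state();print(s['t'],s['q'].round(3),s['eef_pos'].round(4),s['ee_rot'].round(3),s['force'].round(2),s['width'])"
```

```text
1.0333 [ 1.266  0.185 -0.227 -0.    -1.159 -0.63 ] [0.3438 0.4533 0.2264] [ 3.141 -0.    -0.935] [-0.65 -0.24 -0.01] 0.026770414142830698
```

Request:
apply_moves(steps=[{"translation":[0.02,-0.06,0],"rotation":[0,0,-0.09]},{"translation":[0.04,-0.12,0],"rotation":[0,0,-0.18]},{"translation":[0.06,-0.18,0],"rotation":[0,0,-0.27]},{"translation":[0.08,-0.25,0],"rotation":[0,0,-0.37]},{"translation":[0.1,-0.31,0],"rotation":[0,0,-0.46]},{"translation":[0.12,-0.37,0],"rotation":[0,0,-0.55]},{"translation":[0.14,-0.43,0],"rotation":[0,0,-0.64]},{"translation":[0.16,-0.49,0],"rotation":[0,0,-0.74]},{"translation":[0.18,-0.55,0],"rotation":[0,0,-0.83]},{"translation":[0.206,-0.618,0],"rotation":[0,0,-0.926]}])

```text
t: 1.87
eef_pos: [0.3954, 0.2985, 0.2266]
ee_rot: [-3.142, 0.0, -1.421]
force: [-0.4, 0.4, -0.3]
width: 0.0005
gripper_force: 0.0
```

Request:
apply_moves(steps=[{"translation":[0.02,-0.06,0],"rotation":[0,0,-0.09]},{"translation":[0.04,-0.12,0],"rotation":[0,0,-0.18]},{"translation":[0.06,-0.18,0],"rotation":[0,0,-0.27]},{"translation":[0.08,-0.25,0],"rotation":[0,0,-0.37]},{"translation":[0.1,-0.31,0],"rotation":[0,0,-0.46]},{"translation":[0.12,-0.37,0],"rotation":[0,0,-0.55]},{"translation":[0.14,-0.43,0],"rotation":[0,0,-0.64]},{"translation":[0.16,-0.49,0],"rotation":[0,0,-0.74]},{"translation":[0.18,-0.55,0],"rotation":[0,0,-0.83]},{"translation":[0.206,-0.618,0],"rotation":[0,0,-0.926]}])

```text
t: 2.7
eef_pos: [0.4468, 0.1438, 0.2266]
ee_rot: [-3.142, 0.0, -1.906]
force: [1.4, 0.0, 0.6]
width: 0.0007
gripper_force: 0.0
```

Request:
apply_moves(steps=[{"translation":[0.02,-0.06,0],"rotation":[0,0,-0.09]},{"translation":[0.04,-0.12,0],"rotation":[0,0,-0.18]},{"translation":[0.06,-0.18,0],"rotation":[0,0,-0.27]},{"translation":[0.08,-0.25,0],"rotation":[0,0,-0.37]},{"translation":[0.1,-0.31,0],"rotation":[0,0,-0.46]},{"translation":[0.12,-0.37,0],"rotation":[0,0,-0.55]},{"translation":[0.14,-0.43,0],"rotation":[0,0,-0.64]},{"translation":[0.16,-0.49,0],"rotation":[0,0,-0.74]},{"translation":[0.18,-0.55,0],"rotation":[0,0,-0.83]},{"translation":[0.206,-0.618,0],"rotation":[0,0,-0.926]}])

```text
t: 3.53
eef_pos: [0.4982, -0.0107, 0.2266]
ee_rot: [3.141, 0.0, -2.391]
force: [0.3, 0.3, -0.1]
width: 0.0004
gripper_force: 0.0
```

Request:
apply_moves(steps=[{"translation":[0.02,-0.06,0],"rotation":[0,0,-0.09]},{"translation":[0.04,-0.12,0],"rotation":[0,0,-0.18]},{"translation":[0.06,-0.18,0],"rotation":[0,0,-0.27]},{"translation":[0.08,-0.25,0],"rotation":[0,0,-0.37]},{"translation":[0.1,-0.31,0],"rotation":[0,0,-0.46]},{"translation":[0.12,-0.37,0],"rotation":[0,0,-0.55]},{"translation":[0.14,-0.43,0],"rotation":[0,0,-0.64]},{"translation":[0.16,-0.49,-0.02],"rotation":[0,0,-0.74]},{"translation":[0.18,-0.55,-0.05],"rotation":[0,0,-0.83]},{"translation":[0.206,-0.618,-0.08],"rotation":[0,0,-0.926]}])

```text
t: 4.37
eef_pos: [0.5497, -0.1651, 0.2065]
ee_rot: [-3.142, 0.001, -2.875]
force: [0.1, 0.2, 0.0]
width: 0.0003
gripper_force: 0.0
```

```bash
python3 -c "
from station import *
import cv2
s=get_state();print(s['t'],s['q'].round(3),s['eef_pos'].round(4),s['ee_rot'].round(3),s['force'].round(2),s['width'])
a=grab_frame('side');c=a[125:285,255:415];cv2.imwrite('pics/s1.png',cv2.resize(c,None,fx=3.7,fy=3.7,interpolation=cv2.INTER_CUBIC))"
```

```text
4.3667 [ 0.049  0.207 -0.246 -0.    -1.117 -1.353] [ 0.5497 -0.1651  0.2065] [-3.142e+00  1.000e-03 -2.875e+00] [0.12 0.18 0.05] 0.00028643165069465557
```

View pics/s1.png

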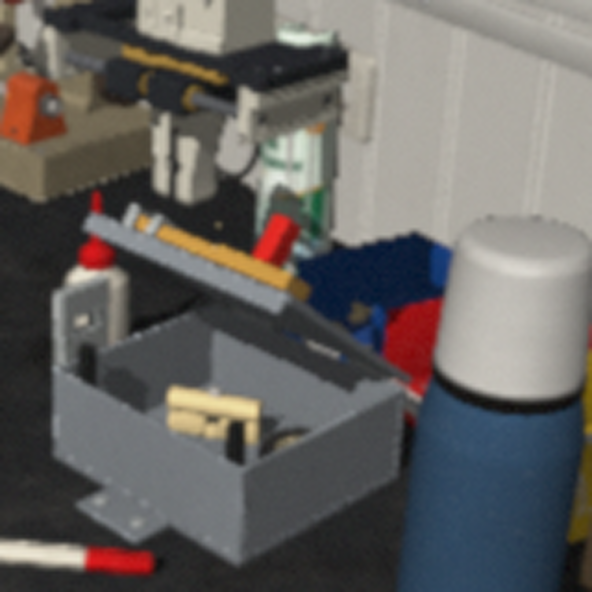

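The shut fingers hover over the lid's front strip, left of the red post. I'll swing the lid down along its arc, watching the force.

Request:
apply_moves(steps=[{"translation":[0,0,-0.07],"rotation":[0,0,0]},{"translation":[-0.004,0,-0.145],"rotation":[0,0,0]},{"translation":[-0.025,-0.005,-0.188],"rotation":[0,0,0]},{"translation":[-0.049,-0.01,-0.222],"rotation":[0,0,0]},{"translation":[-0.065,-0.014,-0.25],"rotation":[0,0,0]},{"translation":[-0.078,-0.018,-0.278],"rotation":[0,0,0]},{"translation":[-0.09,-0.022,-0.307],"rotation":[0,0,0]},{"translation":[-0.1,-0.025,-0.336],"rotation":[0,0,0]},{"translation":[-0.109,-0.027,-0.366],"rotation":[0,0,0]},{"translation":[-0.118,-0.03,-0.397],"rotation":[0,0,0]}])

```text
t: 5.25
eef_pos: [0.5203, -0.1716, 0.1069]
ee_rot: [-3.141, 0.001, -2.872]
force: [0.2, 0.3, 0.3]
width: 0.0003
gripper_force: 0.2
```

Request:
apply_moves(steps=[{"translation":[-0.003,0,-0.015],"rotation":[0,0,0]},{"translation":[-0.006,-0.001,-0.03],"rotation":[0,0,0]},{"translation":[-0.007,-0.001,-0.035],"rotation":[0,0,0]},{"translation":[-0.007,-0.001,-0.04],"rotation":[0,0,0]},{"translation":[-0.007,-0.001,-0.04],"rotation":[0,0,0]},{"translation":[-0.007,-0.001,-0.04],"rotation":[0,0,0]},{"translation":[-0.007,-0.001,-0.04],"rotation":[0,0,0]},{"translation":[-0.007,-0.001,-0.04],"rotation":[0,0,0]},{"translation":[-0.007,-0.001,-0.04],"rotation":[0,0,0]},{"translation":[-0.007,-0.001,-0.04],"rotation":[0,0,0]}])

```text
t: 6.08
eef_pos: [0.5188, -0.1718, 0.0975]
ee_rot: [-3.141, 0.0, -2.872]
force: [0.4, 0.6, 1.5]
width: 0.0008
gripper_force: 0.6
```

The lid is down near its buffers. I'll rise, half open the jaw and hover over the post.

Request:
apply_moves(steps=[{"translation":[0,0,0.1],"rotation":[0,0,0]},{"translation":[0,0,0.2],"rotation":[0,0,0]},{"translation":[0,0,0.28],"rotation":[0,0,0]},{"translation":[0.03,-0.04,0.32],"rotation":[0,0,0]},{"translation":[0.06,-0.08,0.32],"rotation":[0,0,0]},{"translation":[0.1,-0.13,0.32],"rotation":[0,0,0]},{"translation":[0.132,-0.172,0.32],"rotation":[0,0,0]},{"translation":[0.132,-0.172,0.32],"rotation":[0,0,0]},{"translation":[0.132,-0.172,0.32],"rotation":[0,0,0]},{"translation":[0.132,-0.172,0.32],"rotation":[0,0,0]}], jaw=0)

```text
t: 6.92
eef_pos: [0.5509, -0.2149, 0.1763]
ee_rot: [3.141, -0.002, -2.873]
force: [1.0, 0.4, 0.6]
width: 0.0437
gripper_force: 0.0
```

```bash
python3 -c "
from station import *
import cv2
s=get_state();print(s['eef_pos'].round(4),s['width'],camera_model('wrist'))
cv2.imwrite('pics/w1.png',cv2.resize(grab_frame('wrist'),(800,600),interpolation=cv2.INTER_CUBIC))
a=grab_frame('side');c=a[165:285,255:385];cv2.imwrite('pics/s2.png',cv2.resize(c,None,fx=5,fy=5,interpolation=cv2.INTER_CUBIC))"
```

```text
[ 0.5509 -0.2149  0.1763] 0.04372174014273008 {'fx': 325.19226210127806, 'fy': 325.19226210127806, 'cx': 281.89707410006207, 'cy': 210.5946181398185, 'xyz': array([ 0.48346259, -0.23274566,  0.33369039]), 'rotation': array([ 2.87761678e+00, -1.19994663e-03,  1.83842493e+00])}
```

View pics/w1.png

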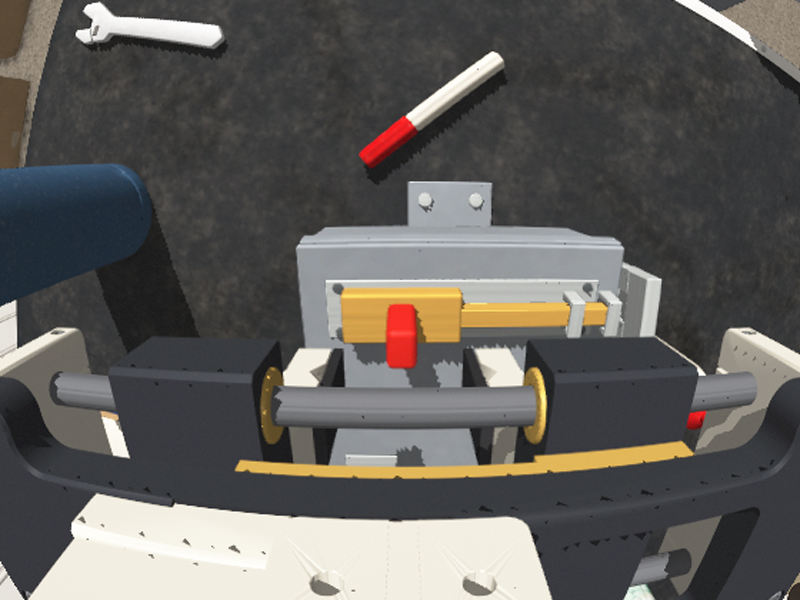

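View pics/s2.png

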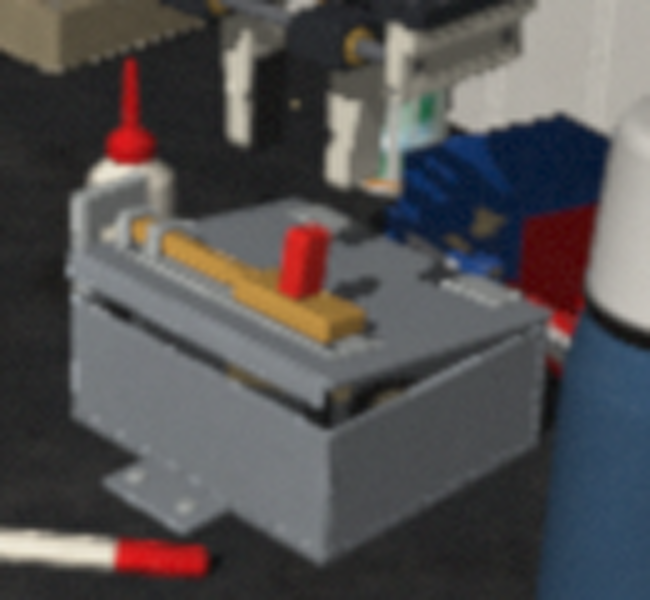

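The wrist view shows the lid resting nearly closed, with the post's top face around (402,351) between the open fingers. The side view confirms the lid on its buffers. I'll compute the post's offset.

```bash
python3 - <<'E'
from fit import *
m=camera_model("wrist");Rc=R.from_euler("xyz",m["rotation"]).as_matrix();b=[.5832,-.1706,.2701]
def ray(x,y,z):
    u=np.array([(x+.5)*.7-.5-m["cx"],(y+.5)*.7-.5-m["cy"]])/m["fx"];t=np.hypot(*u)
    d=Rc@np.r_[u/t*np.sin(t),np.cos(t)];p=m["xyz"]+d*(z-m["xyz"][2])/d[2]
    return p.round(4),R.from_euler('z',-b[2]).apply(p-[b[0],b[1],0]).round(4)
print("post top",ray(402,351,.143));print("carr ends",ray(341,315,.109),ray(461,315,.109)); print("lid front corners",ray(299,246,.100),ray(622,244,.1))
for th in(.13,.15,.17): print(th,np.round(lidpt(.13,-.034,.054,th),4),np.round(lidpt(.166,.09,.006,th),4))
# side view lid front right lower corner
q=(255+(323.5)/5-.5,165+(402.5)/5-.5)
for th in(.1,.12,.14,.16,.18): print(th,proj("side",world(b,[lidpt(.166,-.09,0,th)]))-q)
E
```

```text
post top (array([ 0.5555, -0.2129,  0.143 ]), array([-0.038 , -0.0334,  0.143 ]))
carr ends (array([ 0.5578, -0.2446,  0.109 ]), array([-0.0443, -0.0645,  0.109 ])) (array([ 0.5416, -0.1856,  0.109 ]), array([-0.0441, -0.0034,  0.109 ]))
lid front corners (array([ 0.5305, -0.2751,  0.1   ]), array([-0.0787, -0.0866,  0.1   ])) (array([ 0.4816, -0.1082,  0.1   ]), array([-0.0813,  0.0873,  0.1   ]))
0.13 [-0.0389 -0.034   0.1404] [-0.0808  0.09    0.0975]
0.15 [-0.0375 -0.034   0.1428] [-0.0802  0.09    0.1007]
0.17 [-0.036  -0.034   0.1452] [-0.0796  0.09    0.104 ]
0.1 [[0.47515633 1.36254259]]
0.12 [[0.64669183 0.03511065]]
0.14 [[ 0.83896933 -1.30267976]]
0.16 [[ 1.05196322 -2.65014566]]
0.18 [[ 1.28563346 -4.00659277]]
```

Aligned within 2 mm. I'll descend beside the post and close gently.

Request:
apply_moves(steps=[{"translation":[0,0,-0.04],"rotation":[0,0,0]},{"translation":[0,0,-0.08],"rotation":[0,0,0]},{"translation":[0,0,-0.12],"rotation":[0,0,0]},{"translation":[0,0,-0.16],"rotation":[0,0,0]},{"translation":[0,0,-0.19],"rotation":[0,0,0]},{"translation":[0,0,-0.22],"rotation":[0,0,0]},{"translation":[0,0,-0.24],"rotation":[0,0,0]},{"translation":[0,0,-0.255],"rotation":[0,0,0]},{"translation":[0,0,-0.255],"rotation":[0,0,0]},{"translation":[0,0,-0.255],"rotation":[0,0,0]}])

```text
t: 7.85
eef_pos: [0.5516, -0.2149, 0.1136]
ee_rot: [-3.141, -0.0, -2.872]
force: [-0.6, 0.1, 0.5]
width: 0.0442
gripper_force: 0.0
```

Request:
apply_moves(steps=[{"translation":[0,0,0],"rotation":[0,0,0]},{"translation":[0,0,0],"rotation":[0,0,0]},{"translation":[0,0,0],"rotation":[0,0,0]},{"translation":[0,0,0],"rotation":[0,0,0]},{"translation":[0,0,0],"rotation":[0,0,0]},{"translation":[0,0,0],"rotation":[0,0,0]},{"translation":[0,0,0],"rotation":[0,0,0]},{"translation":[0,0,0],"rotation":[0,0,0]},{"translation":[0,0,0],"rotation":[0,0,0]},{"translation":[0,0,0],"rotation":[0,0,0]}], jaw=1, newtons=5)

```text
t: 8.68
eef_pos: [0.5516, -0.2149, 0.1137]
ee_rot: [-3.141, 0.0, -2.872]
force: [-0.1, -0.3, 2.4]
width: 0.0141
gripper_force: 5.0
```

Gripped the post (14.1 mm). I'll press to just above the slot range and feel the stiffness.

Request:
apply_moves(steps=[{"translation":[0,0,-0.006],"rotation":[0,0,0]},{"translation":[0,0,-0.012],"rotation":[0,0,0]},{"translation":[-0.002,0,-0.018],"rotation":[0,0,0]},{"translation":[-0.003,-0.001,-0.024],"rotation":[0,0,0]},{"translation":[-0.004,-0.001,-0.03],"rotation":[0,0,0]},{"translation":[-0.004,-0.001,-0.03],"rotation":[0,0,0]},{"translation":[-0.004,-0.001,-0.03],"rotation":[0,0,0]},{"translation":[-0.004,-0.001,-0.03],"rotation":[0,0,0]},{"translation":[-0.004,-0.001,-0.03],"rotation":[0,0,0]},{"translation":[-0.004,-0.001,-0.03],"rotation":[0,0,0]}])

```text
t: 9.52
eef_pos: [0.5508, -0.2152, 0.1065]
ee_rot: [-3.141, 0.001, -2.872]
force: [-0.9, 0.2, 4.7]
width: 0.0137
gripper_force: 5.0
```

Request:
apply_moves(steps=[{"translation":[-0.001,0.005,0],"rotation":[0,0,0]},{"translation":[-0.003,0.01,0],"rotation":[0,0,0]},{"translation":[-0.004,0.015,0],"rotation":[0,0,0]},{"translation":[-0.006,0.02,0],"rotation":[0,0,0]},{"translation":[-0.007,0.025,0],"rotation":[0,0,0]},{"translation":[-0.008,0.03,0],"rotation":[0,0,0]},{"translation":[-0.009,0.033,0],"rotation":[0,0,0]},{"translation":[-0.01,0.036,0],"rotation":[0,0,0]},{"translation":[-0.01,0.036,0],"rotation":[0,0,0]},{"translation":[-0.01,0.036,0],"rotation":[0,0,0]}])

```text
t: 10.35
eef_pos: [0.5488, -0.2073, 0.1068]
ee_rot: [-3.139, 0.001, -2.872]
force: [1.1, -7.3, 4.2]
width: 0.0139
gripper_force: 5.0
```

The rod tip rests against the keeper face with about 7 N. I'll keep that preload and lower the lid in small steps until the bolt advances.

Request:
apply_moves(steps=[{"translation":[0,0,-0.001],"rotation":[0,0,0]},{"translation":[0,0,-0.002],"rotation":[0,0,0]},{"translation":[0,0,-0.003],"rotation":[0,0,0]},{"translation":[0,0,-0.004],"rotation":[0,0,0]},{"translation":[0,0,-0.006],"rotation":[0,0,0]},{"translation":[0,0,-0.007],"rotation":[0,0,0]},{"translation":[0,0,-0.008],"rotation":[0,0,0]},{"translation":[0,0,-0.009],"rotation":[0,0,0]},{"translation":[0,0,-0.01],"rotation":[0,0,0]},{"translation":[0,0,-0.011],"rotation":[0,0,0]}])

```text
t: 11.18
eef_pos: [0.5491, -0.2073, 0.1047]
ee_rot: [-3.139, 0.002, -2.871]
force: [-0.5, -5.2, 9.6]
width: 0.014
gripper_force: 6.3
```

Request:
apply_moves(steps=[{"translation":[0,0,-0.001],"rotation":[0,0,0]},{"translation":[0,0,-0.002],"rotation":[0,0,0]},{"translation":[0,0,-0.003],"rotation":[0,0,0]},{"translation":[0,0,-0.004],"rotation":[0,0,0]},{"translation":[0,0,-0.005],"rotation":[0,0,0]},{"translation":[0,0,-0.006],"rotation":[0,0,0]},{"translation":[0,0,-0.007],"rotation":[0,0,0]},{"translation":[0,0,-0.008],"rotation":[0,0,0]},{"translation":[0,0,-0.008],"rotation":[0,0,0]},{"translation":[0,0,-0.008],"rotation":[0,0,0]}])

```text
t: 12.02
eef_pos: [0.5487, -0.2075, 0.1028]
ee_rot: [-3.139, 0.001, -2.872]
force: [-2.3, -7.3, 10.4]
width: 0.0142
gripper_force: 7.9
```

Request:
apply_moves(steps=[{"translation":[0,0,-0.001],"rotation":[0,0,0]},{"translation":[0,0,-0.002],"rotation":[0,0,0]},{"translation":[0,0,-0.003],"rotation":[0,0,0]},{"translation":[0,0,-0.004],"rotation":[0,0,0]},{"translation":[0,0,-0.005],"rotation":[0,0,0]},{"translation":[0,0,-0.006],"rotation":[0,0,0]},{"translation":[0,0,-0.007],"rotation":[0,0,0]},{"translation":[0,0,-0.008],"rotation":[0,0,0]},{"translation":[0,0,-0.008],"rotation":[0,0,0]},{"translation":[0,0,-0.008],"rotation":[0,0,0]}])

```text
t: 12.85
eef_pos: [0.5481, -0.2071, 0.1005]
ee_rot: [-3.14, 0.0, -2.872]
force: [-3.0, -5.3, 10.6]
width: 0.0139
gripper_force: 8.4
```

Request:
apply_moves(steps=[{"translation":[0,0,-0.001],"rotation":[0,0,0]},{"translation":[0,0,-0.002],"rotation":[0,0,0]},{"translation":[0,0,-0.003],"rotation":[0,0,0]},{"translation":[0,0,-0.004],"rotation":[0,0,0]},{"translation":[0,0,-0.005],"rotation":[0,0,0]},{"translation":[0,0,-0.006],"rotation":[0,0,0]},{"translation":[0,0,-0.006],"rotation":[0,0,0]},{"translation":[0,0,-0.006],"rotation":[0,0,0]},{"translation":[0,0,-0.006],"rotation":[0,0,0]},{"translation":[0,0,-0.006],"rotation":[0,0,0]}])

```text
t: 13.68
eef_pos: [0.5476, -0.2068, 0.0987]
ee_rot: [-3.141, -0.001, -2.872]
force: [-4.5, -3.2, 10.7]
width: 0.0141
gripper_force: 8.7
```

The sideways force is falling, so the tip may be entering. I'll push a bit more here.

Request:
apply_moves(steps=[{"translation":[0,0.002,0],"rotation":[0,0,0]},{"translation":[-0.001,0.004,0],"rotation":[0,0,0]},{"translation":[-0.001,0.006,0],"rotation":[0,0,0]},{"translation":[-0.002,0.008,0],"rotation":[0,0,0]},{"translation":[-0.002,0.008,0],"rotation":[0,0,0]},{"translation":[-0.002,0.008,0],"rotation":[0,0,0]},{"translation":[-0.002,0.008,0],"rotation":[0,0,0]},{"translation":[-0.002,0.008,0],"rotation":[0,0,0]},{"translation":[-0.002,0.008,0],"rotation":[0,0,0]},{"translation":[-0.002,0.008,0],"rotation":[0,0,0]}])

```text
t: 14.52
eef_pos: [0.547, -0.2047, 0.0987]
ee_rot: [-3.141, -0.001, -2.872]
force: [-3.0, -2.5, 11.4]
width: 0.014
gripper_force: 8.7
```

It advances freely, so it is in the slot. I'll push it home against the end stop.

Request:
apply_moves(steps=[{"translation":[-0.002,0.008,0],"rotation":[0,0,0]},{"translation":[-0.004,0.016,0],"rotation":[0,0,0]},{"translation":[-0.007,0.024,0],"rotation":[0,0,0]},{"translation":[-0.009,0.032,0],"rotation":[0,0,0]},{"translation":[-0.011,0.04,0],"rotation":[0,0,0]},{"translation":[-0.013,0.048,0],"rotation":[0,0,0]},{"translation":[-0.016,0.056,0],"rotation":[0,0,0]},{"translation":[-0.018,0.064,0],"rotation":[0,0,0]},{"translation":[-0.019,0.069,0],"rotation":[0,0,0]},{"translation":[-0.019,0.069,0],"rotation":[0,0,0]}])

```text
t: 15.35
eef_pos: [0.5425, -0.1883, 0.0988]
ee_rot: [-3.139, -0.001, -2.871]
force: [-3.4, -8.0, 11.0]
width: 0.0141
gripper_force: 8.5
```

Request:
apply_moves(steps=[{"translation":[-0.001,0.004,0],"rotation":[0,0,0]},{"translation":[-0.002,0.008,0],"rotation":[0,0,0]},{"translation":[-0.002,0.008,0],"rotation":[0,0,0]},{"translation":[-0.002,0.008,0],"rotation":[0,0,0]},{"translation":[-0.002,0.008,0],"rotation":[0,0,0]},{"translation":[-0.002,0.008,0],"rotation":[0,0,0]},{"translation":[-0.002,0.008,0],"rotation":[0,0,0]},{"translation":[-0.002,0.008,0],"rotation":[0,0,0]},{"translation":[-0.002,0.008,0],"rotation":[0,0,0]},{"translation":[-0.002,0.008,0],"rotation":[0,0,0]}])

```text
t: 16.18
eef_pos: [0.5423, -0.1874, 0.099]
ee_rot: [-3.138, -0.001, -2.872]
force: [-1.8, -13.3, 9.2]
width: 0.0158
gripper_force: 8.7
```

Force rises to 13 N with no further travel, so the bolt is at the end stop. I'll relax, open and retreat upward.

Request:
apply_moves(steps=[{"translation":[0.001,-0.004,0],"rotation":[0,0,0]},{"translation":[0.002,-0.009,0],"rotation":[0,0,0]},{"translation":[0.002,-0.009,0.004],"rotation":[0,0,0]},{"translation":[0.002,-0.009,0.008],"rotation":[0,0,0]},{"translation":[0.002,-0.009,0.012],"rotation":[0,0,0]},{"translation":[0.002,-0.009,0.012],"rotation":[0,0,0]},{"translation":[0.002,-0.009,0.012],"rotation":[0,0,0]},{"translation":[0.002,-0.009,0.012],"rotation":[0,0,0]},{"translation":[0.002,-0.009,0.012],"rotation":[0,0,0]},{"translation":[0.002,-0.009,0.012],"rotation":[0,0,0]}], jaw=0.2)

```text
t: 17.02
eef_pos: [0.543, -0.1869, 0.1008]
ee_rot: [-3.142, 0.0, -2.872]
force: [1.3, 1.5, 3.8]
width: 0.0351
gripper_force: 1.7
```

Request:
apply_moves(steps=[{"translation":[0,0,0.06],"rotation":[0,0,0]},{"translation":[0,0,0.12],"rotation":[0,0,0]},{"translation":[0,0,0.2],"rotation":[0,0,0]},{"translation":[0,0,0.28],"rotation":[0,0,0]},{"translation":[0,0,0.36],"rotation":[0,0,0]},{"translation":[0,0,0.44],"rotation":[0,0,0]},{"translation":[0,0,0.5],"rotation":[0,0,0]},{"translation":[0,0,0.56],"rotation":[0,0,0]},{"translation":[0,0,0.56],"rotation":[0,0,0]},{"translation":[0,0,0.56],"rotation":[0,0,0]}])

```text
t: 17.85
eef_pos: [0.5424, -0.1871, 0.2408]
ee_rot: [3.141, -0.0, -2.872]
force: [0.3, 0.7, -0.4]
width: 0.0347
gripper_force: 0.0
```

```bash
python3 -c "
from station import *
import cv2,numpy as np
f=lambda c,k:cv2.resize(c,None,fx=k,fy=k,interpolation=cv2.INTER_CUBIC)
a=grab_frame('side')[165:285,255:385]
w=grab_frame('wrist')[100:300,150:480]
A=f(a,3.2);W=f(w,1.2);H=np.zeros((A.shape[0],A.shape[1]+W.shape[1],3),'uint8');H[:A.shape[0],:A.shape[1]]=A;H[:W.shape[0],A.shape[1]:]=W
print(H.shape);cv2.imwrite('pics/end.png',H[:, :800])"
```

```text
(384, 812, 3)
```

View pics/end.png

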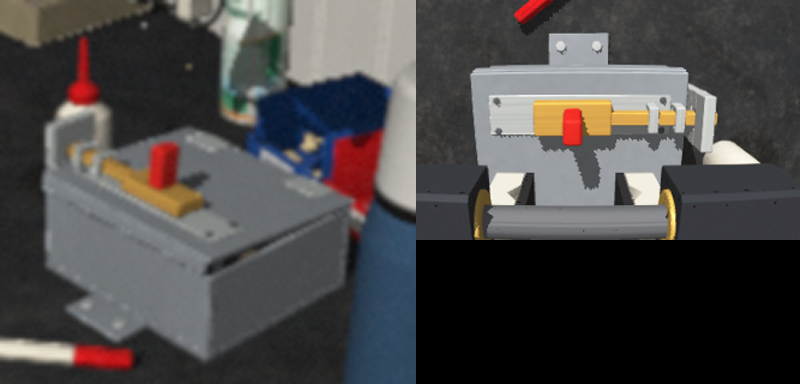

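The rod passes through the keeper, with its tip showing at (718,118), and the lid stays down with the gripper clear. I'll check the bolt travel numerically.

```bash
python3 - <<'E'
from fit import *
m=camera_model("wrist");Rc=R.from_euler("xyz",m["rotation"]).as_matrix();b=[.5832,-.1706,.2701]
for x,y,z in((533,117,.098),(611,117,.098),(718,118,.092),(706,118,.093)):
    u=np.array([(x-416+.5)/1.2-.5+150-m["cx"],(y+.5)/1.2-.5+100-m["cy"]])/m["fx"];t=np.hypot(*u)
    d=Rc@np.r_[u/t*np.sin(t),np.cos(t)];p=m["xyz"]+d*(z-m["xyz"][2])/d[2]
    print(R.from_euler('z',-b[2]).apply(p-[b[0],b[1],0]).round(4))
E
```

```text
[-0.0463 -0.0363  0.098 ]
[-0.0461  0.0251  0.098 ]
[-0.0442  0.1169  0.092 ]
[-0.0444  0.1056  0.093 ]
```

The carriage moved 28.4 mm from a start of about 4 mm, which puts it at the 32 mm end stop. I'm handing the job in.

```bash
python3 -c "
from station import *
print(job_done())"
```

```text
the job is handed in; nothing more can be done
None
```

The key box is shut and its bolt pushed fully home through the keeper slot. The lid stayed down with the gripper clear, I did not touch the other things on the bench, and I handed the job in at about 18 s.

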